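# Put the tin cutters in to soak and open the descaler

## Robot

A 6-joint arm with a two-finger parallel gripper is mounted at the origin on a cart in front of the work surface, level with it; the furniture and walls round the work are solid. World frame = base frame: x ahead of the robot, y to its left, z up, the work surface at z = 0. Lengths are in m, angles in rad, forces in N, time in s.
With the tool pointing down it reaches from about 0.35 to 0.975 m from the base axis. Payload 4.9 kg.
Tool frame: the origin (TCP) lies on the centre line of the jaws, within the pads' length; the fingertips stand 14 mm ahead of it and the grasp point (between the pads) lies 5 mm behind it; x points along the fingers, z is the direction in which the jaws open and shut, and the axes are right-handed (so a half turn about x gives the same grasp; the last joint's range is limited). The gripper opens to 85 mm and grips with 20 to 120 N. Pads are 22 mm wide; open, the fingers measure 114 mm over their backs; the gripper's body (76 mm by 85 mm) begins 54 mm behind the grasp point. The pads swing forward as they close: fully open they stand 13 mm farther back than shut.
Start: joints at [-1.301, 0.053, 1.613, -0, 1.476, -0.119], TCP at [0.237, -0.578, 0.245] pointing down, gripper open.
Joint ranges: [-3.01, 3.01], [-1.01, 2.22], [0.06, 2.58], [-1.02, 4.17], [0.09, 2.62], [-3.14, 3.14]. Speed limits (rad/s): [2.57, 2.57, 3.14, 3.14, 3.14, 3.14].

## Interface

Orientations are given as a rotation vector (axis times angle).
In Python, from station import ctrl gives the robot as it stands.
- The arm moves only by the tool move_arm, never from a script. Its argument "increments" is a list that holds one entry, the list of rows, each a list of 4 numbers: the shift along the tool's x, y, z in units of 25 cm (1.0 is 25 cm), then the turn about the tool's x in units of 90 degrees (1.0 is 90 degrees). A call has 1 to 20 rows; each row shifts and turns the commanded pose from where the row before left it, along the tool's axes as they then stand; what a row does not reach is not made up. A row lasts 1/12 s, in which the tool goes at most 41.7 mm and 7.16 degrees, less where a joint would pass 70% of its speed; a pose out of reach is approached as far as the arm can. A call with a number of a shift or a turn outside -1 to 1 is refused whole. A call with a gripper value outside its range is refused whole. "gripper" is the closure, from 0 (fully open) to 1 (shut), set as the call begins (left out, the last holds). The fingers move at their own pace and stop on an object; "squeeze" is the grip in N (left out, the last holds). Time passes only in rows, so rows that do not move let the fingers close. It gives the time, the measured TCP pose, the force and the opening at its end, in the units of the state.
- ctrl.get_obs(): the state, without advancing time (a new reading comes with each control period).
- ctrl.get_image(name): name is "scene" or "top"; returns a dict with "pixels" (400x640x3 uint8, red, green, blue), "depth" (400x640 float32, m along the optical axis (not along the pixel's ray), 0 where there is no reading), "K" (3x3 intrinsics, pixels), "extrinsics" (4x4, takes a point from camera to world coordinates). Camera axes: x right, y up, looking along -z (the intrinsics and any distortion apply to the point x, -y, -z); pixel columns grow to the right and rows downward; lengths in m; the calibration is good to about 2 mm. A picture is of the moment at which its call begins.
- ctrl.finish_job(): hands the job in, once; it reports no verdict.
Trained networks look in the newest picture that a camera, given by its name, has taken for a name from the list of things; names that differ only in an ending like _2 or _b are one class to them, and where a whole thing is asked for, a point or a joint stands for the part that bears it (a point fixed in the world has none). Each returns a list of dicts, best first, with "score" (0 to 1); they miss things now and then, are a little off and sometimes report something else, mostly with a low value. They report only what shows in the picture. A call takes as long as a camera call. They do not tell look-alikes from the thing itself.
- ctrl.trace(camera, target): "region" (400x640 bool, what is visible of it) and "pixel" ([row, column] in pixels, amid what is visible of it).
The state is a dict: "t": time; "q": joint angles; "dq": joint speeds; "effort": joint torques, N m; "tool_pos": TCP position; "tool_rot": TCP orientation; "contact_force": force on the tool from outside, world axes, zero at the start; "wrist_torque": the same for the moment, N m; "opening": finger opening in m.
Only numpy, scipy, OpenCV 4.12 (cv2) and the standard library are available. Lean on these libraries where they do the work, as an engineer would, in place of code of your own. Each camera call takes 0.05 s, during which the arm holds its last target. There are 200 camera calls.

## Task

The tin pastry cutters need a descaling soak: take the dark tray by its wooden handle, tip it over the grey tub so that all three cutters slide in, and set the empty tray back down flat on the worktop. Then open the white jug of descaler: grip the red safety cap, push it down against its spring, turn it anticlockwise while it is pushed down until it comes free, and lift it straight off, leaving the jug standing. Finish still holding the cap in the gripper, level and still, a few centimetres above the open neck so that it drips back into the jug, and leave the timer, the ramekin and the measuring cup where they stand.

Things in the scene. Friction and masses are not known exactly. Their poses are not given: they have to be found in the camera images.
- bottle: White plastic jug of descaler, loose, full (about 1.1 kg), standing on the worktop. Round body 94 mm in diameter with a teal label, shoulder from 98 to 121 mm high, narrow neck (34 mm in diameter) up to the rim at 150 mm. Moulded handle on its +y side, reaching 87 mm from the axis and no higher than 117 mm. Origin: centre of the underside, z up along the neck's axis.
- bottle_mouth (a point): Centre of the jug's open rim, on the neck's axis, 150 mm above the jug's underside.
- cap: Red ribbed push-and-turn safety cap with white arrows on top, on the jug's neck: 54 mm in diameter, 29 mm tall, 57 g. Origin: centre of the underside of its skirt, z up. Closed, it is coaxial with the jug, its skirt's underside 135.5 mm and its top 165 mm above the worktop. Unpressed it turns at most 4 degrees either way and cannot be pulled off. About 1.5 mm of sideways play.
- cap_top (a point): Centre of the cap's flat top, 29 mm above the cap's origin. Pushed down, the cap turns anticlockwise seen from above (positive about z), never clockwise. Past 40 degrees of turn the lugs are out from under the tabs and it lifts straight off; at about 88 degrees it meets a stop, so about 60 degrees is right.
- cap_liner (a joint): Travel of the spring disc in the cap: 0 unpressed, growing by as much as the cap is pushed down, at most 0.009 m; the spring gives 1 N per mm. Three lugs in the cap hook in notches under tabs on the neck; 4 mm of travel is the least that frees them to turn, 5 to 8 mm is right. 0 again once the cap is off.
- tray: Small dark non-stick baking tray, 164 x 164 mm, sheet 3 mm thick, 0.21 kg, lying on the worktop, with lips 14 mm high on both sides and the back, open at the front (+x). Its upper face is slippery (friction about 0.3). A beech handle sticks out of the back (-x). Origin: centre of the underside of the sheet, z up.
- tray_grip (a point): Where to grip the handle from above, fingers closing along the tray's y: x = -118 mm in the tray's frame, 15 mm above its underside, at the middle of the handle's height. The handle is 24 mm wide (along y), 22 mm tall (4 to 26 mm above the underside) and reaches from x = -93 to -188 mm.
- tray_mouth (a point): Middle of the tray's open front edge, on its upper face: x = +82 mm, z = 3 mm in the tray's frame. Pieces slide out over it when the tray is tipped front down.
- tub: Open grey soaking tub, loose, 0.45 kg, outside 240 mm (along its x) x 180 mm (along its y) x 85 mm tall, walls and floor 4 mm thick. Origin: centre of the underside, z up.
- cutter_round: Round tin pastry cutter, 59 mm in diameter, 25 mm tall, 22 g, starting on the tray. Origin: centre of its lower edge, z up.
- cutter_heart: Heart-shaped tin pastry cutter, 58 x 64 mm, 25 mm tall, 22 g, starting on the tray. Origin: centre of its lower edge, z up.
- cutter_square: Square tin pastry cutter, 51 x 51 mm, 25 mm tall, 22 g, starting on the tray. Origin: centre of its lower edge, z up.
- timer: Kitchen timer, dark green top on a cream base, 69 mm in diameter, 60 mm tall; a bystander, to be left alone. Origin: centre of the underside.
- ramekin: White porcelain ramekin, 69 mm in diameter, 42 mm tall; a bystander, to be left alone. Origin: centre of the underside.
- measure: Steel measuring cup with a flat handle, 64 x 123 x 36 mm; a bystander, to be left alone. Origin: centre of the underside.
Mind the look-alikes: they are no part of the job. Leave any yellow look-alike of the cap alone.

How it is judged:
On the way, in this order (a step that is already met when the one before it is completed fails the run):
1. the tray is off the worktop and tipped by more than 17 degrees (angle between tray's own z axis and vertical above 0.3 rad and height (world z) of tray above 0.03 m).
2. all three cutters are in the tub (x of cutter_round in the frame of tub between -0.113 and 0.113 m and y of cutter_round in the frame of tub between -0.083 and 0.083 m and z of cutter_round in the frame of tub between -0.01 and 0.07 m and x of cutter_heart in the frame of tub between -0.113 and 0.113 m and y of cutter_heart in the frame of tub between -0.083 and 0.083 m and z of cutter_heart in the frame of tub between -0.01 and 0.07 m and x of cutter_square in the frame of tub between -0.113 and 0.113 m and y of cutter_square in the frame of tub between -0.083 and 0.083 m and z of cutter_square in the frame of tub between -0.01 and 0.07 m), for 0.2 s.
3. the empty tray lies flat on the worktop again, let go (all of step 2 and height (world z) of tray between -0.005 and 0.008 m and angle between tray's own z axis and vertical below 0.06 rad and contact force between the fingers and tray below 0.3 N), for 0.2 s.
4. the cap is pushed down on the standing jug by more than 3.5 mm (value of joint cap_liner above 0.0035 m and angle between bottle's own z axis and vertical below 0.06 rad and contact force between the fingers and cap above 1 N), for 0.1 s.
At the end, for the whole second after the job is handed in: The cap is gripped, still, level (17 deg), clear of the jug, its skirt 15 to 150 mm above the rim and within 30 mm of the neck's axis; the jug stands upright on the worktop; all three cutters lie in the tub below its rim; the tray lies flat on the worktop, let go (all of step 3 and contact force between the fingers and cap above 1 N and contact force between cap and bottle below 0.05 N and linear speed of cap below 0.02 m/s and angle between cap's own z axis and vertical below 0.3 rad and z of cap in the frame of bottle_mouth between 0.015 and 0.15 m and horizontal distance between cap and bottle_mouth below 0.03 m and angle between bottle's own z axis and vertical below 0.06 rad and height (world z) of bottle between -0.006 and 0.006 m); the arm keeps its last pose, push and grip.
It fails at once if the jug is tipped by more than 17 degrees (angle between bottle's own z axis and vertical above 0.3 rad).
It fails at once if the tub is tipped by more than 17 degrees (angle between tub's own z axis and vertical above 0.3 rad).
It fails at once if the timer is moved by more than 3 cm (distance of timer from where it was at the start of the episode above 0.03 m).
It fails at once if the ramekin is moved by more than 3 cm (distance of ramekin from where it was at the start of the episode above 0.03 m).
It fails at once if the measuring cup is moved by more than 3 cm (distance of measure from where it was at the start of the episode above 0.03 m).
It also fails if it takes over 64 s, if anything falls off the work surface, if the arm or the gripper's body presses on something with over 40 N, if the wrist force passes 120 N, or if a joint passes its speed limit or range.

## Working session

There is one attempt and no reset: what is moved stays moved. The work goes in short steps, Python scripts to look and compute and a tool call to move; the robot and the scene stay as the last step left them, time stands still between calls to the robot, and variables do not carry over. Pictures are saved under pics/ and viewed, about 8 in all and at most 12, crops included, and the job is handed in when it is done.

Besides the shell and the picture viewer there is one more tool, called after "Emit:" in YAML: its name, and indented under it one key for each argument. move_arm: Moves the arm, as the interface text tells. Shifts and turns lie within -1 to 1; 1 stands for 25 cm of shift or 90 degrees of turn. Its arguments: {"type":"object","properties":{"increments":{"type":"array","items":{"type":"array","items":{"type":"array","items":{"type":"number","minimum":-1,"maximum":1}}}},"gripper":{"type":"number"},"squeeze":{"type":"number"}},"required":["increments"]}

```bash
mkdir -p pics; ls
cat > h.py <<'E'
import numpy as np, cv2
from scipy.spatial.transform import Rotation as R
from station import ctrl
def world(im, mask):
    r,c=np.nonzero(mask); d=im["depth"][r,c]; k=d>0; r,c,d=r[k],c[k],d[k]
    K=im["K"]; x=(c-K[0,2])/K[0,0]*d; y=(r-K[1,2])/K[1,1]*d
    P=np.stack([x,-y,-d,np.ones_like(d)],1)
    return (P@im["extrinsics"].T)[:,:3]
def save(im,n): cv2.imwrite("pics/"+n,im["pixels"][:,:,::-1])
E
python3 - <<'E'
from h import *
o=ctrl.get_obs(); print(o)
for cam in ("scene","top"):
    im=ctrl.get_image(cam); save(im,cam+"0.png"); print(cam,im["K"].tolist(),im["extrinsics"].round(3).tolist())
    for n in ["bottle","cap","tray","tub","cutter_round","cutter_heart","cutter_square","timer","ramekin","measure"]:
        for t in ctrl.trace(cam,n)[:3]:
            P=world(im,t["region"])
            if len(P): print(n,round(t["score"],2),[int(v) for v in t["pixel"]],len(P),"med",np.median(P,0).round(3),"lo",np.percentile(P,2,0).round(3),"hi",np.percentile(P,98,0).round(3))
E
```

```text
pics
{'t': 0.0, 'q': array([-1.30104930e+00,  5.33645623e-02,  1.61430733e+00,  5.29734029e-05,
        1.47597709e+00, -1.19001277e-01]), 'dq': array([ 0.00086659, -0.00081872,  0.00080398,  0.00041191,  0.00212162,
       -0.00044107]), 'effort': array([ 7.38995241e-04, -3.93690526e+01, -3.70172310e+01,  4.92860852e-05,
        7.07619387e-03, -4.45878044e-06]), 'tool_pos': array([ 0.23674775, -0.57778504,  0.24405024]), 'tool_rot': array([ 0.91959575,  1.36995828, -0.91732041]), 'contact_force': array([0.48769708, 0.14116752, 0.0214515 ]), 'wrist_torque': array([ 0.02098978, -0.00223566,  0.03370253]), 'opening': 0.08518212555196505}
scene [[461.597674393143, 0.0, 315.6758948242103], [0.0, 461.597674393143, 199.4272559083029], [0.0, 0.0, 1.0]] [[0.699, 0.344, -0.627, -0.372], [-0.715, 0.363, -0.597, -0.846], [0.022, 0.866, 0.5, 0.909], [0.0, 0.0, 0.0, 1.0]]
bottle 0.54 [203, 243] 311 med [0.444 0.281 0.1  ] lo [0.278 0.064 0.006] hi [0.476 0.321 0.23 ]
cap 0.48 [187, 233] 161 med [0.434 0.3   0.163] lo [0.414 0.29  0.138] hi [0.46  0.336 0.168]
tray 0.97 [247, 291] 1063 med [0.498
[... 2032 characters left out ...]
[217, 357] 29 med [ 0.55  -0.049  0.021] lo [ 0.531 -0.064 -0.002] hi [ 0.566 -0.033  0.031]
cutter_square 0.51 [254, 234] 761 med [0.447 0.296 0.104] lo [0.395 0.272 0.024] hi [0.483 0.379 0.12 ]
timer 0.56 [165, 322] 331 med [0.704 0.051 0.045] lo [0.683 0.019 0.012] hi [0.727 0.081 0.062]
ramekin 0.58 [169, 368] 342 med [ 0.708 -0.093  0.024] lo [ 0.678 -0.122  0.007] hi [ 0.733 -0.061  0.043]
measure 0.69 [184, 265] 466 med [0.663 0.221 0.005] lo [ 0.625  0.173 -0.003] hi [0.722 0.255 0.037]
measure 0.58 [235, 332] 3243 med [0.51  0.02  0.003] lo [ 0.418 -0.071 -0.002] hi [0.588 0.168 0.028]
measure 0.18 [256, 220] 409 med [0.439 0.316 0.163] lo [0.415 0.292 0.114] hi [0.466 0.344 0.168]
```

Run:
```python
import cv2
im=cv2.imread("pics/top0.png"); cv2.imwrite("pics/top0c.png",cv2.resize(im[130:330,150:500],None,fx=2.25,fy=2.25,interpolation=cv2.INTER_CUBIC))
from h import *
# tray pose: fit on top view, points 0..0.03 high
im=ctrl.get_image("top")
ts=[t for t in ctrl.trace("top","tray")]
P=world(im,ts[0]["region"]); P=P[(P[:,2]>-.004)&(P[:,2]<.035)]
sh=P[P[:,2]<0.006]
r=cv2.minAreaRect((sh[:,:2]*1000).astype(np.float32)); print("sheet rect",r)
h=P[(P[:,2]>0.018)]; 
print("rect all",cv2.minAreaRect((P[:,:2]*1000).astype(np.float32)))
q=h[h[:,1]>0.10]; print("handle?",len(q),q.mean(0),q.min(0),q.max(0), np.linalg.svd(q[:,:2]-q[:,:2].mean(0))[2][0])
t=ctrl.trace("top","tub")[0]; Q=world(im,t["region"]); Q=Q[(Q[:,2]>.075)&(Q[:,2]<.095)]
print("tub rim",len(Q),cv2.minAreaRect((Q[:,:2]*1000).astype(np.float32)),Q[:,2].mean())
for t in ctrl.trace("top","cap")[:2]:
    Q=world(im,t["region"]); z=np.percentile(Q[:,2],90); Q=Q[Q[:,2]>z-.006]; print("cap",cv2.minEnclosingCircle((Q[:,:2]*1000).astype(np.float32)),z,Q[:,:2].mean(0))
```

```text
sheet rect ((504.24566650390625, 13.602706909179688), (166.51426696777344, 158.09030151367188), 73.76940155029297)
rect all ((518.1400146484375, 62.21282196044922), (267.2357482910156, 164.98912048339844), 73.32977294921875)
handle? 238 [0.54070753 0.14517665 0.02433822] [0.45054047 0.10182913 0.01805047] [0.5637842  0.19172611 0.03092402] [-0.38130285 -0.92445018]
tub rim 943 ((474.29833984375, -302.84033203125), (189.40975952148438, 247.77447509765625), 82.80844116210938) 0.08408603792348078
cap ((438.1578063964844, 316.97552490234375), 27.325355529785156) 0.16589948387747241 [0.43820792 0.31762476]
cap ((553.8060302734375, 441.0849914550781), 27.267166137695312) 0.031651282135920986 [0.55354379 0.44119118]
```

View pics/top0c.png

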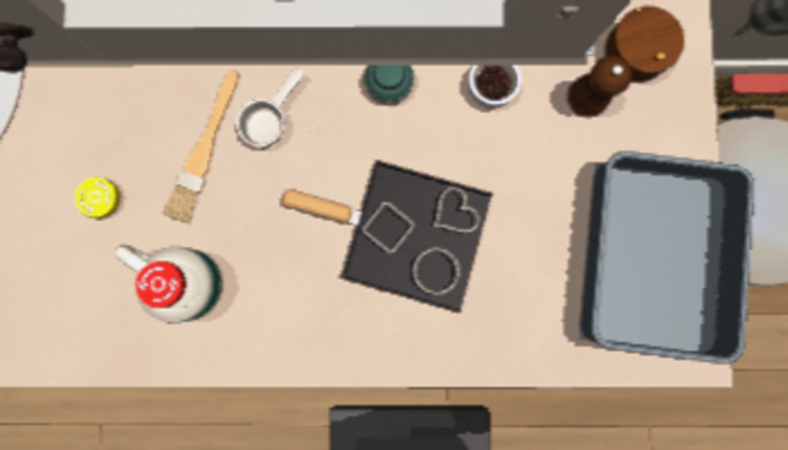

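View pics/scene0.png

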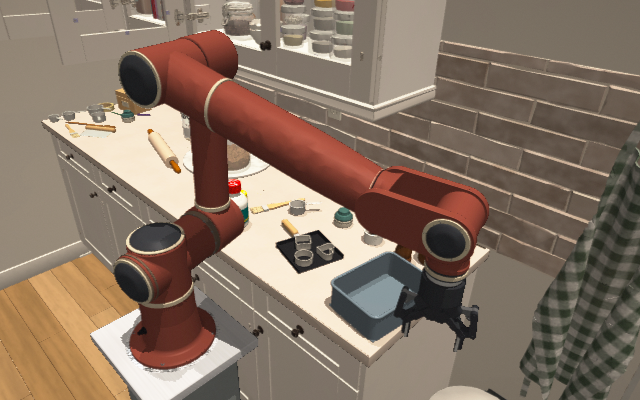

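Run:
```python
from h import *
o=ctrl.get_obs(); M=R.from_rotvec(o["tool_rot"]).as_matrix(); print(M.round(4).tolist())
for cam in ("top","scene"):
    im=ctrl.get_image(cam); hsv=cv2.cvtColor(im["pixels"],cv2.COLOR_RGB2HSV)
    t=ctrl.trace(cam,"tray")[0]["region"]
    m=cv2.dilate(t.astype(np.uint8),np.ones((9,9)))>0
    w=m&(hsv[...,0]<25)&(hsv[...,1]>110)&(hsv[...,2]>100)
    P=world(im,w); P=P[(P[:,2]>.01)&(P[:,1]>.07)]
    c=np.median(P[:,:2],0); v=np.linalg.svd(P[:,:2]-c,full_matrices=False)[2][0]; v*=np.sign(v[1])
    s=(P[:,:2]-c)@v; print(cam,"handle",len(P),c,np.degrees(np.arctan2(v[1],v[0])),c+v*s.min(),c+v*s.max(),"z",np.percentile(P[:,2],[5,50,95]))
    d=m&(hsv[...,2]<75); P=world(im,d); P=P[(P[:,2]<.02)&(P[:,2]>-.003)]
    r=cv2.minAreaRect((P[:,:2]*1000).astype(np.float32)); print("sheet",r)
    t=ctrl.trace(cam,"tub")[0]; Q=world(im,t["region"]); Q=Q[(Q[:,2]>.081)&(Q[:,2]<.09)]
    print("tub rim",len(Q),cv2.minAreaRect((Q[:,:2]*1000).astype(np.float32)))
    t=ctrl.trace(cam,"cap")[0]; Q=world(im,t["region"]); z=np.percentile(Q[:,2],80); Q=Q[Q[:,2]>z-.004]; print("cap",cv2.minEnclosingCircle((Q[:,:2]*1000).astype(np.float32)),z)
```

```text
[[-0.0, 0.9254, 0.3791], [-0.0, 0.3791, -0.9254], [-1.0, -0.0, 0.0]]
top handle 213 [0.54225214 0.14639116] 73.7310803017852 [0.52960792 0.10306409] [0.5547966  0.18937644] z [0.02007471 0.02456611 0.02842451]
sheet ((503.3516540527344, 12.885406494140625), (158.22926330566406, 161.7490997314453), 73.69039154052734)
tub rim 840 ((474.178466796875, -303.22894287109375), (188.89544677734375, 247.91253662109375), 82.71021270751953)
cap ((437.9776916503906, 317.2674560546875), 26.573293685913086) 0.1652669957644261
scene handle 117 [0.53376197 0.1399955 ] 74.37603200069485 [0.52277245 0.10069894] [0.54630054 0.18483118] z [0.01576262 0.02581622 0.03005658]
sheet ((504.384765625, 21.587257385253906), (190.9906768798828, 167.6404571533203), 73.97850799560547)
tub rim 566 ((473.09619140625, -302.703125), (189.26072692871094, 252.4981231689453), 84.07047271728516)
cap ((437.7925109863281, 318.4139404296875), 31.31509017944336) 0.16618282288390213
```

Emit:
move_arm:
  increments:
    - [[0,0.1116,-0.1109,0],[0,0.1116,-0.1109,0],[0,0.1116,-0.1109,0],[0,0.1116,-0.1109,0],[0,0.1116,-0.1109,0],[0,0.1116,-0.1109,0],[0,0.1116,-0.1109,0],[0,0.1116,-0.1109,0],[0,0.1116,-0.1109,0],[0,0.1116,-0.1109,0],[0,0.1116,-0.1109,0],[0,0.1116,-0.1109,0],[0,0.1116,-0.1109,0],[0,0.1116,-0.1109,0],[0,0.1116,-0.1109,0],[0,0.1116,-0.1109,0],[0,0.1116,-0.1109,0],[0,0.1116,-0.1109,0],[0,0.1116,-0.1109,0],[0,0.1116,-0.1109,0]]
  gripper: 0
  squeeze: 120

```text
t: 3.37
tool_pos: [0.5435, 0.1485, 0.2455]
tool_rot: [0.918, 1.368, -0.917]
contact_force: [1.3, -1.2, 0.4]
opening: 0.0853
```

Emit:
move_arm:
  increments:
    - [[0.05,0,0,-0.0714],[0.05,0,0,-0.0714],[0.05,0,0,-0.0714],[0.05,0,0,-0.0714],[0.05,0,0,-0.0714],[0.05,0,0,-0.0714],[0.05,0,0,-0.0714],[0.05,0,0,-0.0714],[0,0,0,0],[0,0,0,0]]

```text
t: 4.2
tool_pos: [0.5425, 0.1462, 0.1447]
tool_rot: [0.225, 1.561, -0.226]
contact_force: [0.3, 0.4, 0.4]
opening: 0.0854
```

Emit:
move_arm:
  increments:
    - [[0.1,0,0,0],[0.1,0,0,0],[0.1,0,0,0],[0.1,0,0,0],[0.05,0,0,0],[0.038,0,0,0],[0,0,0,0],[0,0,0,0]]

```text
t: 4.87
tool_pos: [0.5439, 0.1464, 0.0243]
tool_rot: [0.224, 1.558, -0.224]
contact_force: [-0.5, 1.1, 0.8]
opening: 0.0854
```

Emit:
move_arm:
  increments:
    - [[0,0,0,0],[0,0,0,0],[0,0,0,0],[0,0,0,0],[0,0,0,0],[0,0,0,0],[0,0,0,0],[0,0,0,0],[0,0,0,0],[0,0,0,0],[0,0,0,0],[0,0,0,0]]
  gripper: 1
  squeeze: 120

```text
t: 5.87
tool_pos: [0.5435, 0.1464, 0.0241]
tool_rot: [0.223, 1.558, -0.223]
contact_force: [-0.2, 0.1, 4.4]
opening: 0.0214
```

Emit:
move_arm:
  increments:
    - [[-0.01,0,0,0],[-0.01,0,0,0],[-0.02,0,0,0],[-0.02,0,0,0],[-0.02,0,0,0],[0,0,0,0],[0,0,0,0]]

```text
t: 6.45
tool_pos: [0.5434, 0.1464, 0.0438]
tool_rot: [0.224, 1.558, -0.223]
contact_force: [0.3, -0.1, -2.2]
opening: 0.0209
```

```bash
cat >> h.py <<'E'
def tilt(cam="top"):
    im=ctrl.get_image(cam); hsv=cv2.cvtColor(im["pixels"],cv2.COLOR_RGB2HSV); T=ctrl.trace(cam,"tray")
    if not T: print("no tray"); return im
    P=world(im,(cv2.dilate(T[0]["region"].astype(np.uint8),np.ones((5,5)))>0)&(hsv[...,2]<75))
    c=np.median(P,0); P=P[np.linalg.norm(P-c,axis=1)<.14]
    for _ in range(6):
        c=P.mean(0); n=np.linalg.svd(P-c,full_matrices=False)[2][2]; n*=np.sign(n[2]); e=abs((P-c)@n); P=P[e<max(.003,2*np.median(e))]
    print(cam,"tray centre",c.round(3),"n",n.round(3),"tilt",np.degrees(np.arccos(n[2])).round(1),len(P)); return im
E
python3 - <<'E'
from h import *
o=ctrl.get_obs(); print(o["wrist_torque"],o["contact_force"],o["tool_pos"],o["opening"])
tilt("top"); save(tilt("scene"),"s1.png")
E
```

```text
[ 0.41124566 -0.11866678  0.00485609] [ 0.29146479 -0.08241885 -2.15213417] [0.54340069 0.14639323 0.0438216 ] 0.020946179797511996
top tray centre [0.514 0.035 0.021] n [-0.001 -0.009  1.   ] tilt 0.5 1001
scene tray centre [0.495 0.005 0.022] n [-0.006 -0.02   1.   ] tilt 1.2 714
```

Emit:
move_arm:
  increments:
    - [[-0.03,0,0,0],[-0.06,0,0,0],[-0.08,0,0,0],[-0.1,0,0,0],[-0.1,0,0,0],[-0.1,0,0,0],[-0.1,0,0,-0.01],[-0.1,0,0,-0.02],[-0.08,0,0,-0.025],[-0.04,0,0,-0.025],[-0.014,0,0,-0.015],[0,0,0,-0.01],[0,0,0,0]]

```text
t: 7.73
tool_pos: [0.5426, 0.1463, 0.2435]
tool_rot: [0.094, 1.57, -0.094]
contact_force: [-0.4, 0.3, -2.2]
opening: 0.0212
```

Emit:
move_arm:
  increments:
    - [[0,-0.02,0,0],[0,-0.04,0,0],[0,-0.06,-0.0047,0],[0,-0.06,-0.0047,0],[0,-0.06,-0.0047,0],[0,-0.06,-0.0047,0],[0,-0.06,-0.0047,0],[0,-0.06,-0.0047,0],[0,-0.06,-0.0047,0],[0,-0.06,-0.0047,0],[0,-0.06,-0.0047,0],[0,-0.06,-0.0047,0],[0,-0.06,-0.0047,0],[0,-0.06,-0.0047,0],[0,-0.05,0,0],[0,-0.03,0,0],[0,-0.02,0,0],[0,-0.006,0,0],[0,0,0,0]]

```text
t: 9.32
tool_pos: [0.5025, -0.072, 0.2441]
tool_rot: [0.095, 1.569, -0.094]
contact_force: [0.5, -0.3, -3.1]
opening: 0.0212
```

Run:
```python
from h import *
o=ctrl.get_obs(); print(o["wrist_torque"],o["contact_force"],o["tool_pos"],o["opening"])
save(tilt("top"),"t1.png"); save(tilt("scene"),"s2.png")
```

```text
[ 0.31961369 -0.03588654  0.02105953] [ 0.50082364 -0.34586551 -3.1213247 ] [ 0.50254454 -0.0720336   0.24412283] 0.02116058173668159
top tray centre [ 0.476 -0.248  0.22 ] n [-0.001 -0.019  1.   ] tilt 1.1 1199
scene tray centre [ 0.484 -0.223  0.223] n [ 0.004 -0.022  1.   ] tilt 1.3 811
```

View pics/s2.png

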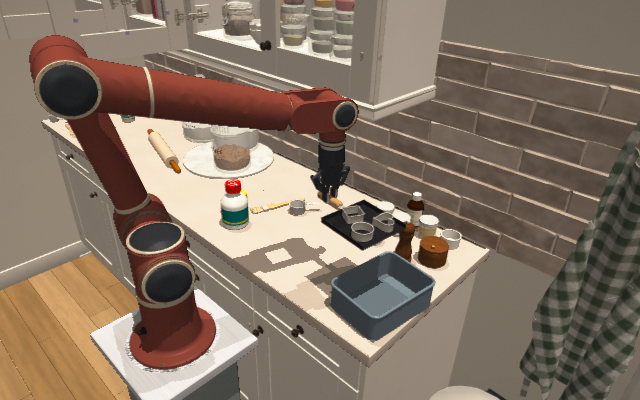

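The tray is held level near (365,222), and all three cutters are on it. The tub at (380,290) is below. Next I loosen the grip so the tray pivots front-down.

Emit:
move_arm:
  increments:
    - [[0,0,0,0],[0,0,0,0],[0,0,0,0]]
  squeeze: 40

```text
t: 9.77
tool_pos: [0.5027, -0.0717, 0.2443]
tool_rot: [0.094, 1.569, -0.094]
contact_force: [-0.5, 0.0, -2.6]
opening: 0.0211
```

Run:
```python
from h import *
o=ctrl.get_obs(); print(o["wrist_torque"],o["contact_force"],o["opening"]); tilt("top")
```

```text
[ 0.34879703 -0.05307919 -0.0260629 ] [-0.45212403  0.03057806 -2.60937767] 0.02114405885681507
top tray centre [ 0.474 -0.248  0.22 ] n [ 0.001 -0.019  1.   ] tilt 1.1 1196
```

Emit:
move_arm:
  increments:
    - [[0,0,0,0],[0,0,0,0],[0,0,0,0]]
  squeeze: 20

```text
t: 10.12
tool_pos: [0.5026, -0.0719, 0.2443]
tool_rot: [0.094, 1.569, -0.094]
contact_force: [-0.6, -0.1, -2.7]
opening: 0.021
```

Run:
```python
from h import *
o=ctrl.get_obs(); print(o["wrist_torque"],o["contact_force"],o["opening"]); tilt("top")
```

```text
[ 0.33724518 -0.02248736  0.0724065 ] [-0.6216177  -0.06171348 -2.67120127] 0.020963445141356583
top tray centre [ 0.475 -0.248  0.22 ] n [-0.003 -0.019  1.   ] tilt 1.1 1218
```

Emit:
move_arm:
  increments:
    - [[0.03,0,0,0],[0.08,0,0,0],[-0.166,0,0,0],[-0.166,0,0,0],[-0.06,0,0,0],[0,0,0,0]]

```text
t: 10.72
tool_pos: [0.5045, -0.0725, 0.3202]
tool_rot: [0.092, 1.56, -0.096]
contact_force: [-0.5, -0.9, -2.1]
opening: 0.0213
```

Run:
```python
from h import *
o=ctrl.get_obs(); print(o["wrist_torque"],o["contact_force"],o["tool_pos"]); tilt("top")
```

```text
[ 3.50841804e-01 -1.53860506e-01 -3.08531463e-05] [-0.49468125 -0.85227398 -2.07616264] [ 0.5045064  -0.07253648  0.32015686]
top tray centre [ 0.471 -0.25   0.296] n [-0.009 -0.017  1.   ] tilt 1.1 1366
```

Emit:
move_arm:
  increments:
    - [[0,0.02,0,0],[0,0.04,0,0],[0.02,0.06,0,0],[0.04,0.06,0,0],[0.06,0.06,0,0],[0.08,0.06,0,0],[0.1,0.06,0,0],[0.1,0.06,0,0],[0.1,0.06,0,0],[0.1,0.06,0,0],[0.1,0.05,0,0],[0.1,0.03,0,0],[0.1,0.02,0,0],[0.1,0,0,0],[0.08,0,0,0],[0.05,0,0,0],[0.03,0,0,0],[0.015,0,0,0],[0,0,0,0]]
  squeeze: 120

```text
t: 12.4
tool_pos: [0.522, 0.0873, 0.0232]
tool_rot: [0.094, 1.571, -0.095]
contact_force: [-6.7, 0.1, 12.6]
opening: 0.0212
```

Emit:
move_arm:
  increments:
    - [[0,0,0,0],[0,0,0,0],[0,0,0,0],[0,0,0,0],[0,0,0,0],[-0.02,0,0,0],[0,0.05,0,0],[0,0.07,0,0],[0,0.05,0,0],[0,0.03,0,0],[0,0,0,0]]
  gripper: 0

```text
t: 13.32
tool_pos: [0.5279, 0.1383, 0.0262]
tool_rot: [0.093, 1.569, -0.092]
contact_force: [-0.3, 0.9, 0.4]
opening: 0.0853
```

Run:
```python
from h import *
o=ctrl.get_obs(); print(o["tool_pos"],o["contact_force"]); 
for cam in ("top","scene"):
    im=tilt(cam); hsv=cv2.cvtColor(im["pixels"],cv2.COLOR_RGB2HSV)
    w=(hsv[...,0]<25)&(hsv[...,1]>110)&(hsv[...,2]>100)
    P=world(im,w); p=P[(P[:,2]>.008)&(P[:,2]<.035)&(abs(P[:,0]-.52)<.06)&(abs(P[:,1]-.1)<.1)]
    if len(p): print(cam,len(p),p.min(0).round(3),p.max(0).round(3),np.median(p,0).round(3))
    save(im,cam+"2.png")
```

```text
[0.52786202 0.13825884 0.02616921] [-0.34973705  0.94114076  0.40225346]
top tray centre [ 0.52  -0.022  0.003] n [-0.003  0.001  1.   ] tilt 0.2 678
top 103 [0.506 0.042 0.017] [0.531 0.084 0.032] [0.518 0.063 0.025]
scene tray centre [ 0.499 -0.055  0.005] n [ 0.004 -0.003  1.   ] tilt 0.3 730
scene 138 [0.502 0.041 0.015] [0.532 0.134 0.032] [0.513 0.081 0.025]
```

View pics/scene2.png

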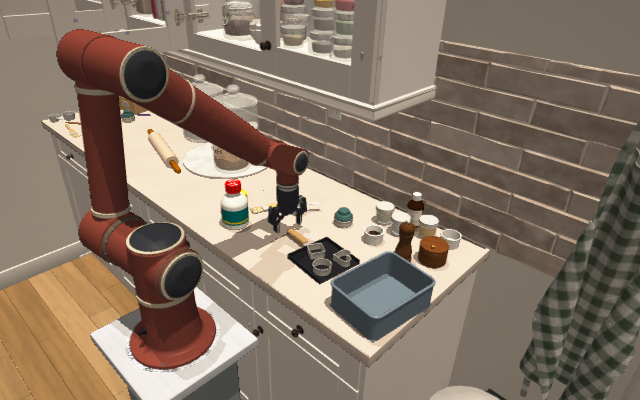

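The gripper at (288,215) straddles the handle's end. The tray at (325,258) lies flat with its three cutters. I'm gripping only the tip now, to leave a small friction lever.

Emit:
move_arm:
  increments:
    - [[-0.012,-0.01,0,0],[0,0,0,0],[0,0,0,0],[0,0,0,0],[0,0,0,0],[0,0,0,0],[0,0,0,0],[0,0,0,0],[0,0,0,0],[0,0,0,0],[0,0,0,0],[0,0,0,0]]
  gripper: 1
  squeeze: 120

```text
t: 14.52
tool_pos: [0.5275, 0.134, 0.0291]
tool_rot: [0.094, 1.569, -0.094]
contact_force: [-0.0, -0.6, 1.6]
opening: 0.0192
```

Emit:
move_arm:
  increments:
    - [[-0.01,0,0,0],[-0.01,0,0,0],[-0.02,0,0,0],[-0.02,0,0,0],[0,0,0,0]]

```text
t: 14.93
tool_pos: [0.528, 0.1344, 0.0452]
tool_rot: [0.095, 1.567, -0.094]
contact_force: [-0.6, -0.0, -0.5]
opening: 0.0195
```

Run:
```python
from h import *
o=ctrl.get_obs(); print(o["tool_pos"],o["contact_force"],o["wrist_torque"],o["opening"]); tilt("top"); tilt("scene")
```

```text
[0.52796606 0.13435109 0.045197  ] [-0.64590659 -0.00424755 -0.4596072 ] [ 0.20576174  0.00161325 -0.05204409] 0.019507732761111812
top tray centre [ 0.503 -0.023  0.009] n [-0.008 -0.061  0.998] tilt 3.5 491
scene tray centre [ 0.499 -0.051  0.009] n [-0.003 -0.058  0.998] tilt 3.3 794
```

Emit:
move_arm:
  increments:
    - [[0.03,0,0,0],[0.03,0,0,0],[0.004,0,0,0],[0,0,0,0]]

```text
t: 15.47
tool_pos: [0.5271, 0.134, 0.0275]
tool_rot: [0.093, 1.57, -0.094]
contact_force: [-1.5, 0.0, 2.8]
opening: 0.019
```

Emit:
move_arm:
  increments:
    - [[0,0,0,0],[0,0,0,0],[0,0,0,0],[0.008,-0.022,0,0],[0.008,-0.022,0,0],[0,0,0,0]]
  gripper: 0.4

```text
t: 15.97
tool_pos: [0.5254, 0.1221, 0.0234]
tool_rot: [0.094, 1.57, -0.095]
contact_force: [-0.7, -0.6, 0.4]
opening: 0.0512
```

Emit:
move_arm:
  increments:
    - [[0,0,0,0],[0,0,0,0],[0,0,0,0],[0,0,0,0],[0,0,0,0],[0,0,0,0],[0,0,0,0],[0,0,0,0]]
  gripper: 1
  squeeze: 120

```text
t: 16.63
tool_pos: [0.5262, 0.1231, 0.0242]
tool_rot: [0.094, 1.569, -0.094]
contact_force: [-1.1, -0.9, 2.4]
opening: 0.0211
```

Emit:
move_arm:
  increments:
    - [[-0.01,0,0,0],[-0.01,0,0,0],[-0.02,0,0,0],[-0.02,0,0,0],[0,0,0,0]]

```text
t: 17.05
tool_pos: [0.5267, 0.1234, 0.0401]
tool_rot: [0.095, 1.567, -0.094]
contact_force: [1.4, -0.5, -2.1]
opening: 0.0206
```

Run:
```python
from h import *
o=ctrl.get_obs(); print(o["tool_pos"],o["contact_force"],o["wrist_torque"],o["opening"]); tilt("top"); tilt("scene")
```

```text
[0.52671314 0.12343536 0.04011924] [ 1.4445545  -0.45277257 -2.08212307] [ 0.53668982 -0.01866326  0.01332321] 0.02058319693683292
top tray centre [ 0.507 -0.018  0.016] n [-0.003 -0.018  1.   ] tilt 1.0 590
scene tray centre [ 0.5   -0.058  0.016] n [ 0.001 -0.019  1.   ] tilt 1.1 766
```

Emit:
move_arm:
  increments:
    - [[0,0,0,0],[0,0,0,0],[0,0,0,0]]
  squeeze: 20

```text
t: 17.5
tool_pos: [0.5259, 0.1232, 0.0388]
tool_rot: [0.094, 1.569, -0.094]
contact_force: [-0.5, 0.1, -3.1]
opening: 0.0211
```

Run:
```python
from h import *
o=ctrl.get_obs(); print(o["tool_pos"],o["contact_force"],o["wrist_torque"],o["opening"]); tilt("top"); tilt("scene")
```

```text
[0.52591066 0.12317455 0.03882338] [-0.47176255  0.07796658 -3.09390092] [ 0.42888328 -0.02553726 -0.04277879] 0.02109831529449146
top tray centre [ 0.507 -0.02   0.014] n [-0.    -0.017  1.   ] tilt 1.0 619
scene tray centre [ 0.5   -0.057  0.016] n [ 0.    -0.021  1.   ] tilt 1.2 755
```

Emit:
move_arm:
  increments:
    - [[0.03,0,0,0],[0.03,0,0,0],[0,0,0,0],[0,0,0,0]]
  squeeze: 120

```text
t: 18.03
tool_pos: [0.5264, 0.1229, 0.0243]
tool_rot: [0.093, 1.569, -0.095]
contact_force: [-0.2, -0.1, 1.8]
opening: 0.0212
```

Emit:
move_arm:
  increments:
    - [[0,0,0,0],[0,0,0,0],[0,0,0,0],[0,0.024,0,0],[0,0,0,0]]
  gripper: 0.4

```text
t: 18.45
tool_pos: [0.5268, 0.1298, 0.0241]
tool_rot: [0.094, 1.569, -0.094]
contact_force: [0.5, -0.0, 0.4]
opening: 0.0512
```

Emit:
move_arm:
  increments:
    - [[0,0,0,0],[0,0,0,0],[0,0,0,0],[0,0,0,0],[0,0,0,0],[0,0,0,0],[0,0,0,0]]
  gripper: 1
  squeeze: 120

```text
t: 19.03
tool_pos: [0.5269, 0.1293, 0.0243]
tool_rot: [0.094, 1.569, -0.094]
contact_force: [-0.5, 1.0, 3.0]
opening: 0.0207
```

Emit:
move_arm:
  increments:
    - [[-0.02,0,0,0],[-0.02,0,0,0],[-0.02,0,0,0],[0,0,0,0],[0,0,0,0]]

```text
t: 19.45
tool_pos: [0.5269, 0.1291, 0.0393]
tool_rot: [0.095, 1.568, -0.094]
contact_force: [-0.2, 0.5, -3.9]
opening: 0.0205
```

Run:
```python
from h import *
o=ctrl.get_obs(); print(o["tool_pos"],o["contact_force"],o["wrist_torque"],o["opening"]); tilt("top")
```

```text
[0.52691059 0.12914777 0.03930185] [-0.19594349  0.45192297 -3.86291033] [0.49288155 0.01833834 0.05829848] 0.02049547666292504
top tray centre [ 0.503 -0.022  0.012] n [-0.008 -0.039  0.999] tilt 2.3 499
```

Emit:
move_arm:
  increments:
    - [[0,0,0,0],[0,0,0,0],[0,0,0,0]]
  squeeze: 20

```text
t: 19.8
tool_pos: [0.5266, 0.1291, 0.0388]
tool_rot: [0.094, 1.569, -0.094]
contact_force: [0.4, -0.2, -2.9]
opening: 0.0209
```

Run:
```python
from h import *
o=ctrl.get_obs(); print(o["tool_pos"],o["contact_force"],o["wrist_torque"],o["opening"]); tilt("top")
```

```text
[0.52659514 0.12910481 0.03877171] [ 0.40694481 -0.22653031 -2.89217914] [ 0.45206027 -0.03767045  0.03885004] 0.020905769655391166
top tray centre [ 0.503 -0.019  0.012] n [-0.003 -0.034  0.999] tilt 1.9 490
```

Emit:
move_arm:
  increments:
    - [[0,0,0,0],[0,0,0,0],[0,0,0,0]]
  gripper: 0.79

```text
t: 20.15
tool_pos: [0.5268, 0.1291, 0.0391]
tool_rot: [0.094, 1.569, -0.094]
contact_force: [-0.3, 0.8, -2.6]
opening: 0.0206
```

Run:
```python
from h import *
o=ctrl.get_obs(); print(o["contact_force"],o["wrist_torque"],o["opening"]); tilt("top")
```

```text
[-0.31344931  0.79184906 -2.6480052 ] [ 0.4858783  -0.08999706  0.08481179] 0.020555193765645147
top tray centre [ 0.502 -0.021  0.012] n [-0.008 -0.038  0.999] tilt 2.2 515
```

Emit:
move_arm:
  increments:
    - [[0,0,0,0],[0,0,0,0],[0,0,0,0]]
  gripper: 0.77

```text
t: 20.5
tool_pos: [0.5268, 0.1291, 0.0391]
tool_rot: [0.094, 1.569, -0.094]
contact_force: [0.2, 0.4, -3.0]
opening: 0.0207
```

Run:
```python
from h import *
o=ctrl.get_obs(); print(o["contact_force"],o["wrist_torque"],o["opening"]); tilt("top")
```

```text
[ 0.24165004  0.37093124 -2.9702156 ] [ 0.50673875 -0.07229824 -0.02538212] 0.02072141557398609
top tray centre [ 0.503 -0.019  0.012] n [-0.004 -0.034  0.999] tilt 2.0 513
```

Emit:
move_arm:
  increments:
    - [[0,0,0,0],[0,0,0,0],[0,0,0,0]]
  gripper: 0.755

```text
t: 20.85
tool_pos: [0.5268, 0.1291, 0.039]
tool_rot: [0.094, 1.569, -0.094]
contact_force: [-0.4, -0.4, -2.7]
opening: 0.0211
```

Run:
```python
from h import *
o=ctrl.get_obs(); print(o["contact_force"],o["wrist_torque"],o["opening"]); tilt("top")
```

```text
[-0.37228004 -0.37800056 -2.71228481] [ 0.44440383 -0.05591964  0.04102882] 0.02108351828405063
top tray centre [ 0.505 -0.02   0.012] n [-0.004 -0.037  0.999] tilt 2.1 490
```

Emit:
move_arm:
  increments:
    - [[0,0,0,0],[0,0,0,0],[0,0,0,0]]
  gripper: 0.745

```text
t: 21.2
tool_pos: [0.5268, 0.1291, 0.0391]
tool_rot: [0.094, 1.569, -0.094]
contact_force: [0.6, 0.1, -3.7]
opening: 0.0219
```

Run:
```python
from h import *
o=ctrl.get_obs(); print(o["contact_force"],o["wrist_torque"],o["opening"]); tilt("top")
```

```text
[ 0.63105607  0.14816458 -3.69124056] [ 0.4268652  -0.01665413  0.03283924] 0.02193707855889243
top tray centre [ 0.504 -0.021  0.012] n [-0.005 -0.035  0.999] tilt 2.0 515
```

Emit:
move_arm:
  increments:
    - [[0,0,0,0],[0,0,0,0],[0,0,0,0]]
  gripper: 0.735

```text
t: 21.55
tool_pos: [0.5269, 0.129, 0.0392]
tool_rot: [0.094, 1.569, -0.094]
contact_force: [0.8, 0.0, -2.0]
opening: 0.0227
```

Run:
```python
from h import *
o=ctrl.get_obs(); print(o["contact_force"],o["wrist_torque"],o["opening"]); tilt("top")
```

```text
[ 0.75332719  0.02339877 -2.04055096] [ 0.28350157 -0.04431305 -0.00701428] 0.022690229373572204
top tray centre [ 0.501 -0.02   0.009] n [-0.004 -0.057  0.998] tilt 3.3 492
```

Emit:
move_arm:
  increments:
    - [[0,0,0,0],[0,0,0,0],[0,0,0,0]]
  gripper: 0.725

```text
t: 21.9
tool_pos: [0.5268, 0.129, 0.0391]
tool_rot: [0.094, 1.569, -0.094]
contact_force: [-1.0, 0.1, -2.1]
opening: 0.0232
```

Run:
```python
from h import *
o=ctrl.get_obs(); print(o["contact_force"],o["wrist_torque"],o["opening"]); tilt("top")
```

```text
[-1.04704364  0.06854438 -2.1403667 ] [ 0.05980027 -0.04725682 -0.00219283] 0.02318760783634693
top tray centre [ 0.5   -0.021  0.009] n [-0.004 -0.058  0.998] tilt 3.4 499
```

Emit:
move_arm:
  increments:
    - [[0.03,0,0,0],[0.03,0,0,0],[0,0,0,0]]
  gripper: 0.725

```text
t: 22.25
tool_pos: [0.5265, 0.1291, 0.0228]
tool_rot: [0.094, 1.57, -0.094]
contact_force: [-0.9, 0.7, 2.6]
opening: 0.0237
```

Emit:
move_arm:
  increments:
    - [[0,0,0,0],[0,-0.02,0,0],[0,-0.03,0,0],[0,-0.018,0,0],[0,0,0,0]]
  gripper: 0.55

```text
t: 22.67
tool_pos: [0.5246, 0.1111, 0.0241]
tool_rot: [0.095, 1.569, -0.095]
contact_force: [1.3, -0.3, 0.6]
opening: 0.0386
```

Emit:
move_arm:
  increments:
    - [[0,0,0,0],[0,0,0,0],[0,0,0,0],[0,0,0,0],[0,0,0,0],[0,0,0,0],[-0.02,0,0,0],[-0.02,0,0,0],[-0.02,0,0,0],[0,0,0,0]]
  gripper: 1
  squeeze: 120

```text
t: 23.5
tool_pos: [0.5253, 0.1127, 0.04]
tool_rot: [0.095, 1.567, -0.093]
contact_force: [0.3, -0.3, -2.6]
opening: 0.0209
```

Run:
```python
from h import *
o=ctrl.get_obs(); print(o["tool_pos"],o["contact_force"],o["wrist_torque"],o["opening"]); tilt("top"); tilt("scene")
```

```text
[0.52530992 0.11265028 0.04002818] [ 0.26959816 -0.34245591 -2.61772159] [ 0.43590773 -0.08659343 -0.043083  ] 0.02089911715453101
top tray centre [ 0.511 -0.02   0.016] n [ 0.002 -0.015  1.   ] tilt 0.9 656
scene tray centre [ 0.498 -0.057  0.017] n [-0.001 -0.019  1.   ] tilt 1.1 754
```

Emit:
move_arm:
  increments:
    - [[-0.03,0,0,0],[-0.06,0,0,0],[-0.08,0,0,0],[-0.1,0,0,0],[-0.1,0,0,0],[-0.1,0,0,0],[-0.1,0,0,0],[-0.1,-0.02,0,0],[-0.08,-0.04,0,0],[-0.06,-0.06,0,0],[-0.04,-0.08,0,0],[-0.01,-0.08,0,0],[0,-0.08,0,0],[0,-0.08,0,0],[0,-0.08,0,0],[0,-0.06,0,0],[0,-0.04,0,0],[0,-0.03,0,0],[0,-0.014,0,0],[0,0,0,0]]

```text
t: 25.37
tool_pos: [0.5048, -0.0528, 0.254]
tool_rot: [0.095, 1.569, -0.094]
contact_force: [0.3, -0.6, -3.1]
opening: 0.0206
```

Emit:
move_arm:
  increments:
    - [[0,0,0,0],[0,0,0,0],[0,0,0,0]]
  gripper: 0.74
  squeeze: 20

```text
t: 25.62
tool_pos: [0.505, -0.0519, 0.254]
tool_rot: [0.094, 1.569, -0.093]
contact_force: [-0.8, -1.0, -3.6]
opening: 0.022
```

Run:
```python
from h import *
o=ctrl.get_obs(); print(o["tool_pos"],o["contact_force"],o["wrist_torque"],o["opening"]); tilt("top"); tilt("scene")
```

```text
[ 0.50498454 -0.05193436  0.25402673] [-0.84297047 -1.00649215 -3.57246153] [ 0.40664449 -0.10526065  0.06669692] 0.022039677057965452
top tray centre [ 0.483 -0.244  0.229] n [-0.002 -0.016  1.   ] tilt 0.9 1735
scene tray centre [ 0.48  -0.225  0.232] n [ 0.001 -0.019  1.   ] tilt 1.1 914
```

Emit:
move_arm:
  increments:
    - [[0,0,0,0],[0,0,0,0],[0,0,0,0]]
  gripper: 0.733

```text
t: 26.07
tool_pos: [0.5049, -0.0525, 0.2541]
tool_rot: [0.094, 1.569, -0.094]
contact_force: [-0.0, 0.5, -2.1]
opening: 0.0231
```

Run:
```python
from h import *
o=ctrl.get_obs(); print(o["contact_force"],o["wrist_torque"],o["opening"]); tilt("top"); tilt("scene")
```

```text
[-0.01608133  0.49424397 -2.09510309] [ 0.40728223 -0.03002272 -0.01107115] 0.023141270933874313
top tray centre [ 0.482 -0.245  0.23 ] n [-0.002 -0.017  1.   ] tilt 1.0 1690
scene tray centre [ 0.48  -0.225  0.232] n [ 0.001 -0.018  1.   ] tilt 1.0 895
```

Emit:
move_arm:
  increments:
    - [[0,0,0,0],[0,0,0,0],[0,0,0,0]]
  gripper: 0.728

```text
t: 26.52
tool_pos: [0.505, -0.0528, 0.2542]
tool_rot: [0.094, 1.568, -0.095]
contact_force: [0.5, 0.1, -2.6]
opening: 0.0229
```

Run:
```python
from h import *
o=ctrl.get_obs(); print(o["contact_force"],o["wrist_torque"],o["opening"]); tilt("top"); tilt("scene")
```

```text
[ 0.53204287  0.11488247 -2.57780565] [ 0.16276951 -0.00852629  0.01279984] 0.02291327733970714
top tray centre [ 0.458 -0.204  0.135] n [-0.062 -0.512  0.857] tilt 31.0 476
scene tray centre [ 0.491 -0.167  0.131] n [-0.079 -0.627  0.775] tilt 39.2 1671
```

Emit:
move_arm:
  increments:
    - [[0,0,0,0],[0,0,0,0],[0,0,0,0],[0,0,0,0]]
  gripper: 1
  squeeze: 120

```text
t: 27.05
tool_pos: [0.505, -0.0527, 0.2542]
tool_rot: [0.094, 1.569, -0.094]
contact_force: [-0.7, -1.4, -0.5]
opening: 0.0214
```

Run:
```python
from h import *
o=ctrl.get_obs(); print(o["tool_pos"],o["contact_force"],o["wrist_torque"],o["opening"]); save(tilt("top"),"t3.png"); save(tilt("scene"),"s3.png")
a=cv2.imread("pics/t3.png")[150:330,380:560]; b=cv2.imread("pics/s3.png")[170:350,280:460]
cv2.imwrite("pics/c3.png",cv2.resize(np.hstack([a,b]),None,fx=2.2,fy=2.2,interpolation=cv2.INTER_CUBIC))
```

```text
[ 0.50498445 -0.05267476  0.25418454] [-0.6611222  -1.3883403  -0.49202664] [-0.28343201  0.05338587  0.03408281] 0.021420508335623544
top tray centre [ 0.444 -0.149  0.14 ] n [-0.082 -0.626  0.776] tilt 39.1 362
scene tray centre [ 0.491 -0.167  0.131] n [-0.081 -0.627  0.775] tilt 39.2 1934
```

View pics/c3.png

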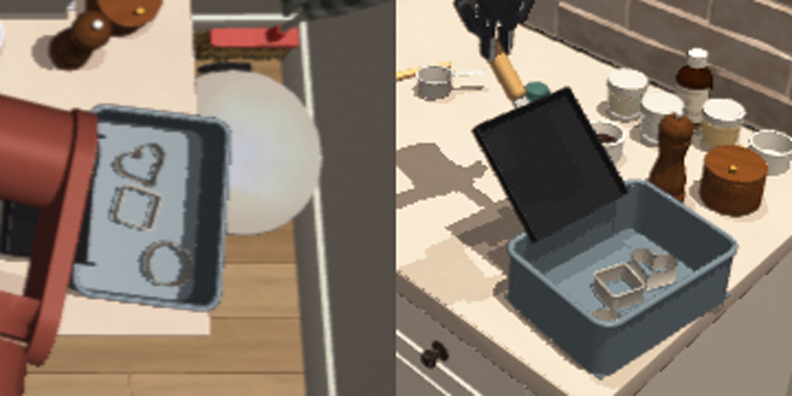

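All three cutters lie in the tub, seen from both cameras. The empty tray hangs at 39° with its front edge on the near rim. Now I return it to the worktop.

Emit:
move_arm:
  increments:
    - [[-0.03,0,0,0],[-0.06,0,0,0],[-0.06,0.03,0,0],[-0.05,0.06,0,0],[0,0.1,0,0],[0,0.12,0,0],[0,0.12,0,0],[0,0.12,0,0],[0,0.1,0,0],[0.03,0.07,0,0],[0.06,0.04,0,0],[0.08,0,0,0],[0.1,0,0,0],[0.1,0,0,0],[0.08,0,0,0],[0.06,0,0,0],[0.02,0,0,0],[0,0,0,0]]

```text
t: 28.75
tool_pos: [0.5273, 0.1358, 0.1717]
tool_rot: [0.093, 1.57, -0.095]
contact_force: [-1.0, -1.5, 2.6]
opening: 0.0208
```

Emit:
move_arm:
  increments:
    - [[0,0,0,0],[0.04,0.01,0,0],[0.06,0.02,0,0],[0.06,0.02,0,0],[0.06,0.02,0,0],[0.06,0.02,0,0],[0.06,0.02,0,0],[0.06,0.01,0,0],[0.06,0.01,0,0],[0,0,0,0]]
  gripper: 0.73
  squeeze: 20

```text
t: 29.58
tool_pos: [0.5301, 0.1686, 0.0538]
tool_rot: [0.093, 1.572, -0.094]
contact_force: [-0.4, 0.5, -0.5]
opening: 0.0231
```

Run:
```python
from h import *
o=ctrl.get_obs(); print(o["tool_pos"],o["contact_force"],o["wrist_torque"],o["opening"]); tilt("top"); tilt("scene")
```

```text
[0.5300766  0.1686474  0.05375841] [-0.39455654  0.54355429 -0.5309144 ] [-0.13675436 -0.1654378   0.17591391] 0.02314146405777461
top tray centre [0.523 0.007 0.012] n [-0.01  -0.119  0.993] tilt 6.9 1038
scene tray centre [0.512 0.005 0.014] n [-0.015 -0.128  0.992] tilt 7.4 1273
```

Emit:
move_arm:
  increments:
    - [[0.05,0,0,0],[0.04,0,0,0],[0.02,0,0,0],[0,0,0,0],[0,0,0,0]]

```text
t: 30.2
tool_pos: [0.5311, 0.168, 0.0283]
tool_rot: [0.093, 1.57, -0.095]
contact_force: [-0.0, -0.2, 0.5]
opening: 0.023
```

Emit:
move_arm:
  increments:
    - [[0,0,0,0],[0,0,0,0],[0,0,0,0],[0,0,0,0],[0,0,0,0]]
  gripper: 0
  squeeze: 60

```text
t: 30.62
tool_pos: [0.5317, 0.1684, 0.0293]
tool_rot: [0.094, 1.568, -0.094]
contact_force: [0.5, -0.4, -0.3]
opening: 0.0815
```

Emit:
move_arm:
  increments:
    - [[-0.05,0,0,0],[-0.1,0,0,0],[-0.14,0,0,0],[-0.16,0,0,0],[-0.16,0,0,0],[-0.16,0,0,0],[-0.1,0,0,0],[-0.03,0,0,0],[0,0,0,0]]

```text
t: 31.37
tool_pos: [0.533, 0.1686, 0.2585]
tool_rot: [0.095, 1.562, -0.093]
contact_force: [-0.8, 0.7, -0.9]
opening: 0.0851
```

Run:
```python
from h import *
o=ctrl.get_obs(); print(o["tool_pos"],o["tool_rot"],o["contact_force"],o["q"].round(2))
for cam in ("top","scene"):
    im=tilt(cam); save(im,cam+"4.png")
    for t in ctrl.trace(cam,"cap")[:2]:
        Q=world(im,t["region"]); z=np.percentile(Q[:,2],80); Q=Q[Q[:,2]>z-.004]; print("cap",cv2.minEnclosingCircle((Q[:,:2]*1000).astype(np.float32)),z,Q.mean(0).round(4))
a=cv2.imread("pics/top4.png")[130:330,150:520]; cv2.imwrite("pics/c4.png",cv2.resize(a,None,fx=2.1,fy=2.1))
```

```text
[0.53298305 0.16863662 0.25852526] [ 0.09530551  1.56173852 -0.09261944] [-0.75480666  0.69232083 -0.89135097] [ 0.17 -0.12  1.76  0.    1.49  0.29]
top tray centre [0.519 0.03  0.003] n [ 0.003 -0.001  1.   ] tilt 0.2 1304
cap ((437.4521179199219, 321.32733154296875), 25.000505447387695) 0.16554956889117084 [0.4365 0.327  0.1643]
cap ((554.307861328125, 441.0637512207031), 26.81846046447754) 0.030407560413786873 [0.5537 0.4402 0.0294]
no tray
cap ((434.5817565917969, 319.1080017089844), 30.450101852416992) 0.1658574863107693 [0.435  0.3149 0.1654]
```

View pics/c4.png

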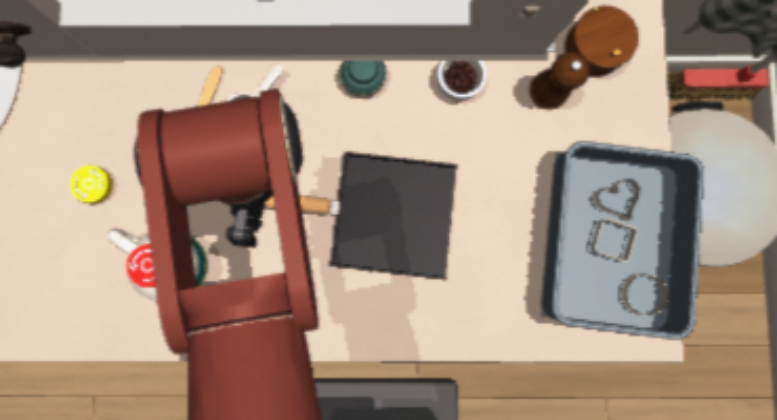

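The tray lies flat and is let go, and the cutters are in the tub at (610,240). Bystanders unmoved. Next is the cap.

Emit:
move_arm:
  increments:
    - [[0,0.03,-0.02,0],[0,0.07,-0.06,0],[0,0.08,-0.07,0],[0,0.08,-0.07,0],[0,0.08,-0.07,0],[0,0.08,-0.07,0],[0.02,0.07,-0.06,0],[0.05,0.04,-0.02,0],[0.05,0.012,-0.008,0],[0.04,0,0,0],[0,0,0,0]]

```text
t: 32.58
tool_pos: [0.4351, 0.3148, 0.2095]
tool_rot: [0.091, 1.574, -0.098]
contact_force: [-0.6, -0.5, -0.5]
opening: 0.0853
```

Run:
```python
from h import *
o=ctrl.get_obs(); M=R.from_rotvec(o["tool_rot"]).as_matrix(); print(o["tool_pos"],o["contact_force"])
d=np.array([.438,.317,.15])-o["tool_pos"]; print("to cap, tool units",(M.T@d/.25).round(4))
im=ctrl.get_image("scene"); cv2.imwrite("pics/c5.png",cv2.resize(im["pixels"][120:260,160:340,::-1],None,fx=3,fy=3))
```

```text
[0.43509289 0.31484994 0.20953543] [-0.63989437 -0.47523541 -0.45789449]
to cap, tool units [0.238  0.011  0.0118]
```

View pics/c5.png

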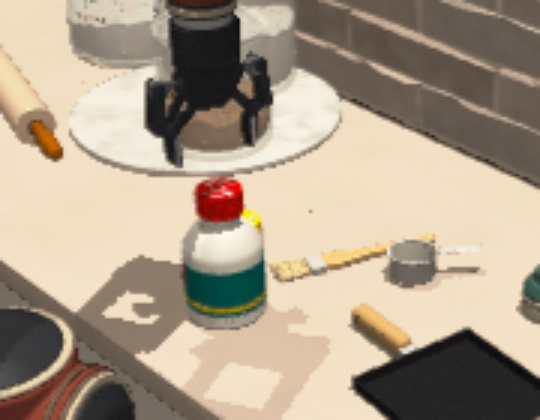

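The open jaws at (210,110) stand centred above the red cap at (219,198). I descend and grip.

Emit:
move_arm:
  increments:
    - [[0.02,0.011,0.012,0],[0.06,0,0,0],[0.06,0,0,0],[0.05,0,0,0],[0.03,0,0,0],[0.018,0,0,0],[0,0,0,0],[0,0,0,0]]

```text
t: 33.3
tool_pos: [0.4402, 0.3187, 0.1549]
tool_rot: [0.094, 1.568, -0.094]
contact_force: [-0.1, 0.6, 0.4]
opening: 0.0857
```

Emit:
move_arm:
  increments:
    - [[0,0,0,0],[0,0,0,0],[0,0,0,0],[0,0,0,0],[0,0,0,0],[0,0,0,0],[0,0,0,0],[0,0,0,0]]
  gripper: 1
  squeeze: 60

```text
t: 33.97
tool_pos: [0.4401, 0.3188, 0.1549]
tool_rot: [0.094, 1.568, -0.094]
contact_force: [0.4, 0.4, 1.3]
opening: 0.0521
```

Run:
```python
from h import *
o=ctrl.get_obs(); print(o["tool_pos"],o["contact_force"],o["wrist_torque"],o["opening"],o["q"].round(2))
```

```text
[0.44005633 0.31876108 0.15485002] [0.38412752 0.42942925 1.31424838] [ 0.12199092 -0.09413944  0.01324259] 0.05212339364346769 [ 0.49 -0.07  1.89  0.    1.32  0.61]
```

Emit:
move_arm:
  increments:
    - [[0.008,0,0,0],[0.008,0,0,0],[0.008,0,0,0],[0.002,0,0,0],[0,0,0,0],[0,0,0,0]]
  squeeze: 80

```text
t: 34.47
tool_pos: [0.4401, 0.3188, 0.1491]
tool_rot: [0.094, 1.568, -0.094]
contact_force: [-1.0, -1.3, 7.6]
opening: 0.0521
```

Run:
```python
from h import *
o=ctrl.get_obs(); print(o["tool_pos"],o["contact_force"],o["wrist_torque"],o["opening"])
```

```text
[0.44013594 0.31881629 0.14910152] [-0.97260903 -1.2986406   7.56406926] [-0.12773028  0.28247445 -0.03884185] 0.05207431048957539
```

Emit:
move_arm:
  increments:
    - [[0.003,0,0,-0.03],[0,0,0,-0.05],[0,0,0,-0.06],[0,0,0,-0.06],[0,0,0,-0.06],[0,0,0,-0.06]]

```text
t: 34.97
tool_pos: [0.4405, 0.3191, 0.1488]
tool_rot: [-0.303, 1.548, 0.305]
contact_force: [-1.5, -0.6, 7.9]
opening: 0.0521
```

Emit:
move_arm:
  increments:
    - [[0,0,0,-0.06],[0,0,0,-0.06],[0,0,0,-0.06],[0,0,0,-0.06],[0,0,0,-0.06],[0,0,0,-0.04],[0,0,0,0],[0,0,0,0]]

```text
t: 35.63
tool_pos: [0.4396, 0.3189, 0.1483]
tool_rot: [-0.715, 1.45, 0.716]
contact_force: [-3.6, 0.1, 8.6]
opening: 0.0518
```

Run:
```python
from h import *
o=ctrl.get_obs(); print(o["tool_pos"],o["contact_force"],o["wrist_torque"],o["opening"],o["q"].round(2))
M=R.from_rotvec(o["tool_rot"]).as_matrix(); print("yaw of tool y",np.degrees(np.arctan2(M[1,1],M[0,1])))
```

```text
[0.43961467 0.31891521 0.14833161] [-3.59984308  0.10817831  8.55231568] [-0.15345847  0.58142492  0.0892903 ] 0.051789494181112505 [ 0.49 -0.06  1.89  0.    1.31 -0.43]
yaw of tool y 142.56531059021947
```

Emit:
move_arm:
  increments:
    - [[-0.01,0,0,0],[-0.01,0,0,0],[-0.012,0,0,0],[-0.012,0,0,0],[0,0,0,0]]

```text
t: 36.05
tool_pos: [0.4396, 0.3184, 0.1581]
tool_rot: [-0.716, 1.451, 0.715]
contact_force: [0.4, 0.2, -0.4]
opening: 0.0517
```

Run:
```python
from h import *
o=ctrl.get_obs(); print(o["tool_pos"],o["contact_force"],o["wrist_torque"],o["opening"])
```

```text
[0.43961573 0.31837914 0.15808764] [ 0.36299923  0.17849396 -0.41945508] [0.00782154 0.07545242 0.02633027] 0.051691103565890385
```

Emit:
move_arm:
  increments:
    - [[-0.015,0,0,0],[-0.025,0,0,0],[-0.03,0,0,0],[-0.04,0,0,0],[-0.04,0,0,0],[-0.04,0,0,0],[-0.03,0,0,0],[-0.01,0,0,0],[0,0,0,0],[0,0,0,0],[0,0,0,0],[0,0,0,0]]

```text
t: 37.05
tool_pos: [0.4395, 0.3184, 0.2149]
tool_rot: [-0.716, 1.451, 0.716]
contact_force: [0.0, -0.2, -0.4]
opening: 0.0519
```

Run:
```python
from h import *
o=ctrl.get_obs(); print(o["tool_pos"],o["contact_force"],o["opening"])
out=[]
for cam,b in (("scene",(110,250,170,330)),("top",(200,300,170,330))):
    im=ctrl.get_image(cam); a=cv2.imwrite("pics/f.png",im["pixels"][:,:,::-1])
    out.append(cv2.resize(im["pixels"][b[0]:b[1],b[2]:b[3],::-1],(480,int(480*(b[1]-b[0])/(b[3]-b[2])))))
    for n in ("cap","bottle"):
        for t in ctrl.trace(cam,n)[:2]:
            P=world(im,t["region"])
            if len(P): print(cam,n,round(t["score"],2),[int(v) for v in t["pixel"]],"lo",np.percentile(P,3,0).round(3),"hi",np.percentile(P,97,0).round(3))
    tilt(cam)
    hsv=cv2.cvtColor(im["pixels"],cv2.COLOR_RGB2HSV); red=((hsv[...,0]<5)|(hsv[...,0]>175))&(hsv[...,1]>200)&(hsv[...,2]>120)
    P=world(im,red); P=P[(np.hypot(P[:,0]-.44,P[:,1]-.318)<.05)&(P[:,2]>.1)&(P[:,2]<.26)]
    if len(P): print("red",len(P),P.min(0).round(3),P.max(0).round(3))
out=np.vstack(out); cv2.imwrite("pics/c6.png",out[:600])
```

```text
[0.43945131 0.31842195 0.21492929] [ 0.04721534 -0.17338943 -0.39282436] 0.0519349916680156
scene bottle 0.61 [208, 236] lo [0.389 0.271 0.009] hi [0.465 0.337 0.147]
scene bottle 0.43 [170, 231] lo [0.41  0.289 0.196] hi [0.458 0.329 0.227]
scene tray centre [0.512 0.002 0.005] n [ 0.002 -0.006  1.   ] tilt 0.3 1175
red 48 [0.41  0.286 0.197] [0.458 0.339 0.227]
top cap 0.57 [254, 236] lo [0.403 0.272 0.028] hi [0.48  0.332 0.14 ]
top bottle 0.8 [256, 233] lo [0.405 0.272 0.033] hi [0.48  0.325 0.137]
top tray centre [0.53  0.036 0.003] n [0.004 0.003 1.   ] tilt 0.3 1031
red 47 [0.434 0.292 0.209] [0.463 0.316 0.225]
```

View pics/c6.png

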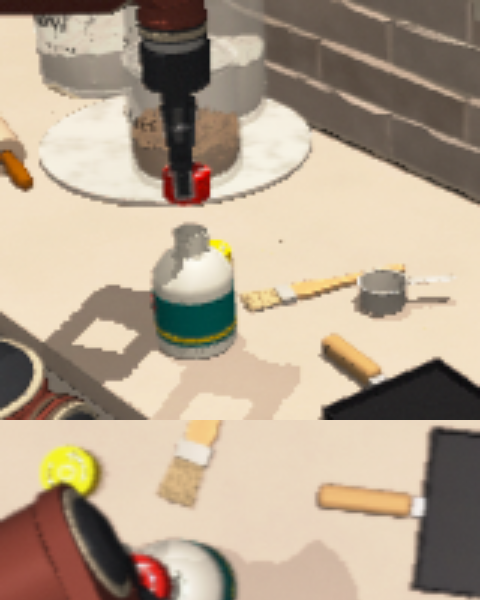

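The cap at (187,183) is held level about 45 mm above the open neck at (192,238). The jug stands upright. I hand in.

```bash
python3 -c "
from h import *
print(ctrl.finish_job())"
```

```text
the job is handed in; nothing more can be done
None
```

The job is handed in at about 37 s on the robot's clock, and as far as I could check every step was met. The system gave no verdict.

- **Tray and cutters:** I carried the tray level and let it pivot front-down over the tub. It reached 39°, and both cameras showed all three cutters in the tub. I then laid the tray back down on the worktop and let it go. The last camera fits put it 0.3° from flat.
- **Cap:** I pushed it down about 6 mm, with roughly 8 N measured. I turned it 59° anticlockwise while pressed, and it lifted off with almost no force.
- **Final pose:** The cap is gripped at about 52 mm opening, level and still. Its skirt is near z 0.197 m, about 47 mm above the rim and roughly over the neck. The jug stands upright.
- **Bystanders:** The timer, ramekin and measuring cup looked unmoved in the pictures; I did not measure them again.

**What did not go to plan:**
- Even at the lowest squeeze (20 N) the tray did not pivot in the grip, so I set it down and regripped it three times. It finally tipped when I set the fingers to a partly closed position.
- In the last pictures the network mislabelled the cap: the jug as cap in the top view, the cap as bottle in the scene view. I checked the cap's height from its red colour and the depth image instead.

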